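# Hold a valve ball in its sample tray under the inspection camera

### The arm

A 6-joint arm with a two-finger parallel gripper is mounted at the origin on the work surface. World frame = base frame: x ahead of the robot, y to its left, z up, the work surface at z = 0. Lengths are in m, angles in rad, forces in N, time in s.
With the tool pointing down it reaches from about 0.275 to 0.75 m from the base axis. Payload 10.2 kg.
Tool frame: the origin (TCP) lies midway between the tips of the shut fingers; the grasp point (between the pads) lies 19 mm behind it; z points along the fingers, y is the line along which they close (so a half turn about z gives the same grasp; the last joint's range is limited). The gripper opens to 88 mm and grips with 3 to 60 N. Pads are 18 mm wide; open, the fingers measure 123 mm over their backs; the gripper's body (75 mm by 187 mm) begins 45 mm behind the grasp point.
Start: joints at [1.073, 0.313, 1.498, -0, 1.331, -0.223], TCP at [0.142, 0.505, 0.239] pointing down, gripper open.
Joint ranges: [-2.94, 2.94], [-0.97, 2.17], [0.19, 2.56], [-1.23, 4.37], [0.02, 3.11], [-2.88, 2.88]. Speed limits (rad/s): [2.39, 2.39, 3.01, 3.14, 3.14, 3.14].

### API

Orientations are given as a 3x3 rotation matrix whose columns are the frame's x, y, z axes.
In Python, from cell import arm gives the robot as it stands.
- The arm moves only by the tool drive_effector, called after "Emit:" by a JSON object that holds its "fn" and its "kwargs". Schema: {"type":"object","properties":{"increments":{"type":"string"},"jaw":{"type":"number"},"only":{"type":"string"},"quiet":{"type":"boolean"},"lines":{"type":"string"}},"required":["increments"],"additionalProperties":false}. increments is a string of 1 to 8 rows, one to a line, with the numbers parted by commas; each row has 6 numbers: dx, dy, dz in cm, then a rotation vector rx, ry, rz in rad; each row is the pose to reach, as a shift and turn from the pose commanded when the call began, along the tool's axes at that moment; what a row does not reach only later rows make up. A row lasts 1/10 s, in which the tool goes at most 0.05 m and 0.15 rad, less where a joint would pass 70% of its speed; a pose out of reach is approached as far as the arm can. jaw is the opening from 0.0 (shut) to 1.0 (fully open), set as the call begins (left out keeps the last). The fingers move at their own pace and stop on an object; the grip force is fixed at half the most. Time passes only in rows, so rows that do not move let the fingers close. The tool returns the time, the measured TCP pose, the force, the opening and the grip force at its end. only (a regular expression) keeps the lines of the reply that match it, lines (a string "A,B") keeps lines A to B, and quiet returns only ok. Input that does not fit is refused with a message, and nothing moves.
- arm.get_obs(): the state, without advancing time (a new reading comes with each control period).
- arm.camera(name): name is "scene" or "side" or "wrist"; returns a dict with "frame" (420x560x3 uint8, red, green, blue), "camera_matrix" (3x3 intrinsics, pixels), "distortion" ([k1, k2, p1, p2, k3] as OpenCV has them; the pictures are not rectified), "position" and "attitude" of the camera in the world. Camera axes: x right, y down, z forward; pixel columns grow to the right and rows downward; lengths in m; the calibration is good to about 2 mm. A picture is of the moment at which its call begins. There is no depth.
- arm.job_done(): hands the job in; it is judged then, once.
The state is a dict: "clock": time; "joints": joint angles; "joint_velocities": joint speeds; "joint_efforts": joint torques, N m; "tool_pos": TCP position; "orientation": TCP orientation; "force": force on the tool from outside, world axes, zero at the start; "moment": the same for the moment, N m; "finger_gap": opening from 0.0 (shut) to 1.0 (fully open); "grip_force": force on a finger pad.
Only numpy, scipy, OpenCV 4.12 (cv2) and the standard library are available. Lean on these libraries where they do the work, as an engineer would, in place of code of your own. Each camera call takes 0.05 s, during which the arm holds its last target. There are 200 camera calls.

### The job

Take the steel valve ball off the ring gauge and put it in the round pocket of the aluminium sample tray. Then pick the tray up by its handle, keep it level so that the ball stays in the pocket, and finish holding it level and still under the inspection camera, with the ball straight below the lens and 90 mm below the underside of the ring light; do not set it down or let go: the program ends while the gripper is holding the tray in the air. Do not drop the ball, do not bump the camera or its stand, and leave the fittings and tools on the bench where they are.

Things in the scene. Friction and masses are not known exactly. Their poses are not given: they have to be found in the camera images.
- ball_center (a point): Centre of the bright steel valve ball, 26 mm in diameter, about 72 g, loose. At the start it rests in the 18 mm bore of the ring gauge, its centre 9.4 mm above the gauge's top face (about 27 mm above the bench). The axes of this point turn with the ball and mean nothing.
- ring_gauge: Dark steel ring gauge lying flat on the bench, loose, about 160 g: outside diameter 44 mm, bore 18 mm, 18 mm high. Origin at the centre of its underside, z up. Fingers that take the ball must stay above its top face.
- tray: Aluminium hand tray, loose, about 260 g, lying flat. Origin under the middle of the pan at bench level; x points from the handle to the pan, y across, z up. The pan is 110 mm (x) by 100 mm (y); its floor is 8 mm and its low edge 11 mm above the bench. Its centre of mass lies about 65 mm from the pan's middle towards the handle; a weakly gripped handle lets the pan sag: use 40 N or more.
- pocket (a point): Middle of the round pocket in the pan's middle, at the height of a ball's centre lying in it: 21 mm above the tray's underside. Axes as the tray's. The pocket's steel rim is 36 mm inside, 44 mm outside and 3.5 mm above the pan's floor. The ball rolls freely in it, up to 9 mm off centre, and comes out if the tray tips past about 40 degrees or is jerked.
- grip (a point): Where to hold the tray's handle: 135 mm from the pocket's middle, 29 mm above the tray's underside, axes as the tray's. The black handle is a straight bar along x, 18 mm wide (y), 22 mm high (18 to 40 mm above the bench), reaching 55 mm either way from this point; a 12 mm rest stands under it 50 mm towards its end. Fingers close along y.
- stand: Fixed post stand of the inspection camera: grey base plate 160 mm (x) by 280 mm (y), 14 mm thick, with a steel column of 25 mm diameter and 484 mm height at y = +110 mm. Origin at the centre of the plate's underside, z up. The camera, lens and ring light hang on a cross arm from the column over y = -60 mm, pointing straight down.
- ring_light (a point): Centre of the underside of the ring light, on the lens axis: the lowest part of the camera head, 250 to 320 mm above the bench (the head's height on the column differs). The black ring light is 68 mm in diameter, 20 mm high; above it are the lens (45 mm diameter) and the white camera body (44 mm square, top 170 mm above this point, cable to 210 mm).
- focus (a point): The point on the lens axis 90 mm straight below the underside of the ring light, in empty air: the ball's centre belongs here. z is up.
- fitting_a: Grey moulded hose fitting standing on its wide end, loose, 110 mm high, 41 mm at its widest. Origin under it at bench level. Not part of the job.
- fitting_b: Grey moulded hose fitting standing on its wide end, loose, 110 mm high, 41 mm at its widest. Origin under it at bench level. Not part of the job.
- fitting_c: Grey moulded hose fitting lying on its side, loose, 110 mm long along its x, 41 mm at its widest. Origin under its middle at bench level. Not part of the job.
- fitting_d: Grey moulded hose fitting lying on its side, loose, 110 mm long along its x, 41 mm at its widest. Origin under its middle at bench level. Not part of the job.
- caliper: Steel caliper lying on the bench, loose, 215 mm long along x, 80 mm wide at the jaws, 12 mm high; origin under its middle. Not part of the job.
- deburrer: Deburring tool with a grey handle lying on the bench, loose, 155 mm long along x, 17 mm high; origin under its middle. Not part of the job.

How it is judged:
On the way, in this order (a step that is already met when the one before it is completed fails the run):
1. the ball lies in the tray's pocket, let go, with the tray still on the bench (distance between ball_center and pocket below 0.014 m and contact force between ball and the fingers below 0.05 N and height (world z) of tray below 0.01 m and contact force between ball and tray above 0.2 N), for 0.2 s.
2. the tray is lifted clear of the bench with the ball in its pocket (distance between ball_center and pocket below 0.014 m and height (world z) of tray above 0.05 m and contact force between tray and the fingers above 1 N), for 0.2 s.
At the end, for the whole second after the job is handed in: The gripper holds the tray in the air, level within 7 degrees and still, touching nothing of the stand; the ball lies untouched and at rest in the pocket, within 20 mm of the lens axis and within 15 mm of 90 mm below the ring light's underside (distance between ball_center and pocket below 0.014 m and horizontal distance between ball_center and focus below 0.02 m and z of ball_center in the frame of focus between -0.015 and 0.015 m and angle between tray's own z axis and vertical below 0.12 rad and contact force between tray and the fingers above 1 N and contact force between ball and the fingers below 0.05 N and contact force between tray and stand below 0.1 N and height (world z) of tray above 0.08 m and linear speed of tray below 0.02 m/s and linear speed of ball below 0.04 m/s); the arm keeps its last pose, push and grip.
It fails at once if the ball falls to the bench (height (world z) of ball_center below 0.017 m).
It fails at once if the tray is carried with the ball out of its pocket (height (world z) of tray above 0.03 m and not (distance between ball_center and pocket below 0.016 m)).
It fails at once if the tray is tipped by more than 20 degrees (angle between tray's own z axis and vertical above 0.35 rad).
It fails at once if the camera or its stand is bumped (more than 4 N) (contact force between stand and anything else above 4 N).
It fails at once if a fitting or tool of the bench is moved by more than 40 mm (distance of any of fitting_a, fitting_b, fitting_c, fitting_d, caliper, deburrer from where it was at the start of the episode above 0.04 m).
It also fails if it takes over 61 s, if anything falls off the work surface, if the arm or the gripper's body presses on something with over 40 N, if the wrist force passes 120 N, or if a joint passes its speed limit or range.

## Working session

There is one attempt and no reset: what is moved stays moved. The work goes in short steps, Python scripts to look and compute and a tool call to move; the robot and the scene stay as the last step left them, time stands still between calls to the robot, and variables do not carry over. Pictures are saved under pics/ and viewed, at most 10 in all, crops included, and the job is handed in when it is done.

```bash
ls; mkdir -p pics
```

Create h.py:
```python
import numpy as np, cv2
from cell import arm
def shot(name, fn=None):
    c=arm.camera(name)
    if fn: cv2.imwrite('pics/'+fn, cv2.cvtColor(c['frame'],cv2.COLOR_RGB2BGR))
    np.savez('pics/'+name+'.npz',**c)
    return c
def load(name): return dict(np.load('pics/'+name+'.npz'))
def ray(c,uv):
    p=cv2.undistortPoints(np.array([[uv]],float),c['camera_matrix'],c['distortion'])[0,0]
    R=np.array(c['attitude']); return np.array(c['position']),R@np.array([p[0],p[1],1.])
def onz(c,uv,z):
    o,d=ray(c,uv); return o+d*(z-o[2])/d[2]
def tri(cs,uvs):
    A=np.zeros((3,3));b=np.zeros(3)
    for c,uv in zip(cs,uvs):
        o,d=ray(c,uv);d=d/np.linalg.norm(d);M=np.eye(3)-np.outer(d,d);A+=M;b+=M@o
    return np.linalg.solve(A,b)
def proj(c,P):
    R=np.array(c['attitude']).T
    return cv2.projectPoints(np.array(P,float).reshape(-1,3),cv2.Rodrigues(R)[0],-R@np.array(c['position']),c['camera_matrix'],c['distortion'])[0][:,0]
def hsv(c): return cv2.cvtColor(c['frame'],cv2.COLOR_RGB2HSV)
```

Run:
```python
from h import *
ims=[]
for n in ['scene','side','wrist']:
    c=shot(n,n+'0.png'); print(n,c['position'].round(3) if hasattr(c['position'],'round') else c['position'],np.array(c['attitude']).round(2).tolist(),np.array(c['camera_matrix'])[0,0])
o=arm.get_obs(); print(o['clock'],o['tool_pos'],np.array(o['orientation']).round(3))
```

```text
cell.py
pics
scene [1.167 0.172 1.127] [[-0.32, 0.8, -0.51], [0.95, 0.26, -0.18], [-0.02, -0.55, -0.84]] 453.44852483622395
side [ 0.126 -0.824  1.011] [[0.86, -0.36, 0.36], [-0.51, -0.59, 0.63], [-0.01, -0.73, -0.69]] 485.7427895735536
wrist [0.068 0.526 0.383] [[0.27, 0.92, 0.28], [0.96, -0.26, -0.08], [-0.0, 0.3, -0.96]] 370.0122998785489
0.15 [0.14240544 0.50514726 0.23832657] [[-0.962  0.271 -0.   ]
 [ 0.271  0.962 -0.001]
 [ 0.    -0.001 -1.   ]]
```

View pics/scene0.png

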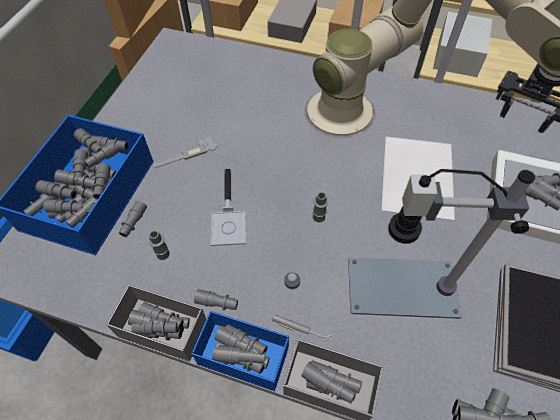

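View pics/side0.png

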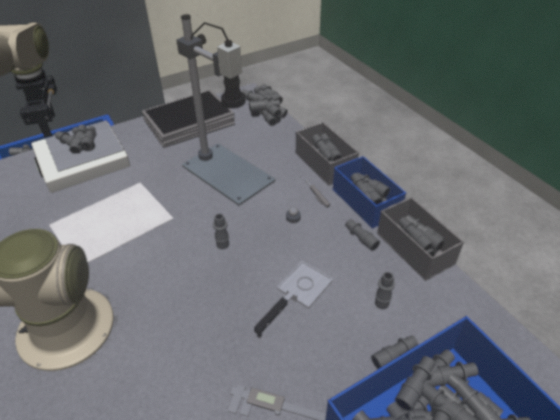

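The scene view shows the ball on its gauge at about (292,280), the tray pocket at (228,228) with the handle running up to (227,170), the ring light at (404,230) and the plate at (349..461, 259..317). In the side view the ball is at (293,214), the pocket at (305,283), the handle end at (259,331) and the ring light at (235,100). Next I'll enlarge the details.

Run:
```python
from h import *
rows=[]
for n,pts in [('scene',[(292,280),(228,205),(404,228)]),('side',[(293,214),(295,295),(235,95)])]:
    c=load(n);f=c['frame'][...,::-1];r=[]
    for (u,v),h in zip(pts,[16,44,26]):
        r.append(cv2.resize(f[v-h:v+h,u-h:u+h],(264,264),interpolation=cv2.INTER_CUBIC))
    rows.append(np.hstack(r))
cv2.imwrite('pics/crops.png',np.vstack(rows))
cs=[load('scene'),load('side')]
for nm,a,b in [('ball',(292,279),(293,214)),('pocket',(228,228),(305,283)),('light',(404,232),(235,101)),('hend',(227,170),(259,331)),
  ('fitAtop',(320,196),(220,217)),('coltop',(526,177),(186,17)),('fitB',(156,235),(388,278))]:
    print(nm,tri(cs,[a,b]).round(3))
for uv in [(349,260),(455,259),(461,317),(350,312)]: print(onz(cs[0],uv,.014).round(3))
```

```text
ball [0.668 0.035 0.02 ]
pocket [ 0.566 -0.189  0.01 ]
light [0.615 0.262 0.297]
hend [ 0.388 -0.264  0.035]
fitAtop [0.447 0.046 0.111]
coltop [0.565 0.425 0.488]
fitB [ 0.697 -0.334  0.104]
[0.561 0.167 0.014]
[0.469 0.441 0.014]
[0.632 0.473 0.014]
[0.706 0.204 0.014]
```

View pics/crops.png

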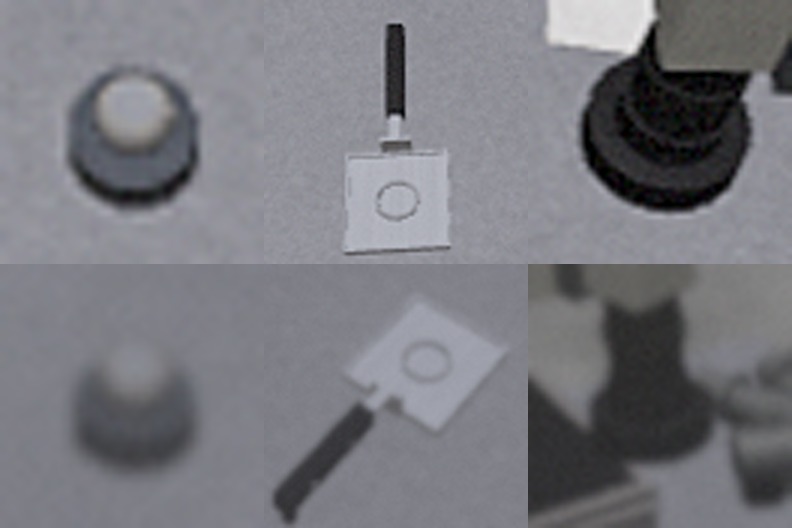

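Crops: the ball centre is at about (292.2,277) in scene and (293.7,210) in side. The pocket ring is at (229,228) and (305.7,283.3), and the bottom of the ring light at (405.3,243.4) and (233.6,108). Now for the numbers.

Run:
```python
from h import *
cs=[load('scene'),load('side')]
print('ball',tri(cs,[(292.2,276.9),(293.5,210)]).round(4),[onz(c,p,.0274).round(4) for c,p in zip(cs,[(292.2,276.9),(293.5,210)])])
print('pocket',tri(cs,[(228.7,228),(305.5,283)]).round(4),[onz(c,p,.0115).round(4) for c,p in zip(cs,[(228.7,228),(305.5,283)])])
print('hend@.04',onz(cs[0],(228,169.3),.04),onz(cs[0],(227.5,199),.04),onz(cs[0],(216,212),.011),onz(cs[0],(243,212),.011),onz(cs[0],(212,245),.011),onz(cs[0],(244.5,243),.011))
# ring light: lowest outline pixel = near point of bottom circle
C=np.array([.615,.262,.29])
for _ in range(4):
    A=np.zeros((3,3));b=np.zeros(3)
    for c,uv in zip(cs,[(405.3,243.4),(233.6,108)]):
        o,d=ray(c,uv);d/=np.linalg.norm(d); h=(o-C)*[1,1,0];h*=.034/np.linalg.norm(h)
        M=np.eye(3)-np.outer(d,d);A+=M;b+=M@(o-h)
    C=np.linalg.solve(A,b)
print('light',C.round(4))
for i,(c) in enumerate(cs):
    t=np.linspace(0,2*np.pi,60);P=proj(c,np.array([C[0]+.034*np.cos(t),C[1]+.034*np.sin(t),C[2]+0*t]).T)
    print(P.min(0).round(1),P.max(0).round(1))
for uv in [(155,164),(180,155),(210,148),(215,140),(207,137)]: print('cal',onz(cs[0],uv,.006).round(3))
for uv in [(275,319),(328,337)]: print('deb',onz(cs[0],uv,.008).round(3))
```

```text
ball [0.6689 0.0352 0.035 ] [array([0.6638, 0.0357, 0.0274]), array([0.6742, 0.04  , 0.0274])]
pocket [ 0.5663 -0.1886  0.0099] [array([ 0.5653, -0.1864,  0.0115]), array([ 0.5671, -0.1915,  0.0115])]
hend@.04 [ 0.38467561 -0.25713406  0.04      ] [ 0.48883529 -0.21740983  0.04      ] [ 0.52492761 -0.24285156  0.011     ] [ 0.50043252 -0.16673899  0.011     ] [ 0.63193128 -0.21080503  0.011     ] [ 0.59760836 -0.12566728  0.011     ]
light [0.6103 0.2735 0.2932]
[392.4 219.3] [424.9 246.8]
[219.   94.2] [243.3 107. ]
cal [ 0.411 -0.501  0.006]
cal [ 0.353 -0.441  0.006]
cal [ 0.295 -0.36   0.006]
cal [ 0.258 -0.357  0.006]
cal [ 0.254 -0.388  0.006]
deb [0.781 0.026 0.008]
deb [0.785 0.167 0.008]
```

Run:
```python
from h import *
cs=[load('scene'),load('side')]
C=np.array([.612,.268,.293])
from scipy.optimize import least_squares
m=[(405.3,243.4),(233.6,108)]
t=np.linspace(0,2*np.pi,90)
def f(C):  # circle extents: mid column of the full ring, lowest row of its underside
    r=[]
    for c,(u,v) in zip(cs,m):
        P=proj(c,np.array([C[0]+.034*np.cos(t),C[1]+.034*np.sin(t),C[2]+0*t]).T)
        Q=proj(c,np.array([C[0]+.034*np.cos(t),C[1]+.034*np.sin(t),C[2]+.02+0*t]).T)
        S=np.vstack([P,Q]); r+=[(S[:,0].min()+S[:,0].max())/2-u,P[:,1].max()-v]
    return r
s=least_squares(f,C);print('light',s.x.round(4),s.fun.round(2))
yaw=np.degrees(np.arctan2(.0397,.1042));print(yaw)
```

```text
light [0.6102 0.2612 0.2982] [-0.66  0.52 -0.98 -0.53]
20.856744566016317
```

Emit:
{"fn": "drive_effector", "kwargs": {"increments": "0,0,0,0,0,0"}}

```text
clock: 0.25
tool_pos: [0.1424, 0.5052, 0.2385]
orientation: [[-0.962, 0.271, -0.0], [0.271, 0.962, -0.0], [0.0, -0.001, -1.0]]
force: [0.3, 0.5, 0.8]
finger_gap: 1.001
grip_force: 0.0
```

The rows are not in the units I measure in: shifts go in cm. I convert before sending: -0.284 m is -28.4, -0.278 m is -27.8.

Emit:
{"fn": "drive_effector", "kwargs": {"increments": "-28.4,-27.8,0,0,0,-0.636\n-28.4,-27.8,0,0,0,-0.636\n-28.4,-27.8,0,0,0,-0.636\n-28.4,-27.8,0,0,0,-0.636\n-28.4,-27.8,0,0,0,-0.636\n-28.4,-27.8,0,0,0,-0.636\n-28.4,-27.8,0,0,0,-0.636\n-28.4,-27.8,0,0,0,-0.636"}}

```text
clock: 1.05
tool_pos: [0.3278, 0.182, 0.239]
orientation: [[-0.935, -0.354, 0.001], [-0.354, 0.935, 0.0], [-0.001, -0.0, -1.0]]
force: [1.2, 0.8, -0.4]
finger_gap: 1.001
grip_force: 0.0
```

Emit:
{"fn": "drive_effector", "kwargs": {"increments": "-26.3,-23.2,7.5,0,0,0\n-26.3,-23.2,7.5,0,0,0\n-26.3,-23.2,7.5,0,0,0\n-26.3,-23.2,7.5,0,0,0\n-26.3,-23.2,7.5,0,0,0\n-26.3,-23.2,7.5,0,0,0\n-26.3,-23.2,7.5,0,0,0\n-26.3,-23.2,7.5,0,0,0"}}

```text
clock: 1.85
tool_pos: [0.6576, 0.0574, 0.1602]
orientation: [[-0.936, -0.351, -0.003], [-0.351, 0.936, -0.0], [0.003, 0.001, -1.0]]
force: [-0.1, 0.1, -0.4]
finger_gap: 1.002
grip_force: 0.0
```

Emit:
{"fn": "drive_effector", "kwargs": {"increments": "0,0,0,0,0,0\n0,0,0,0,0,0\n0,0,0,0,0,0", "jaw": 0.6}}

```text
clock: 2.15
tool_pos: [0.6546, 0.0605, 0.165]
orientation: [[-0.935, -0.354, 0.001], [-0.354, 0.935, -0.0], [-0.001, -0.0, -1.0]]
force: [-1.5, -0.4, 0.6]
finger_gap: 0.751
grip_force: 0.0
```

```bash
python3 -c "
from h import *
c=shot('wrist','w1.png');print(proj(c,[.668,.036,.0274]))"
```

```text
[[237.66240084 202.08637281]]
```

View pics/w1.png

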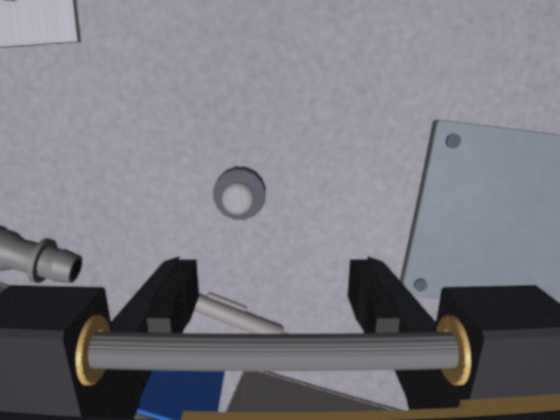

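The wrist view shows the ball at about (238,199) on the gauge, whose centre is near (240,194), with free space around it for both fingers.

Add to h.py:
```python
def togo(P):
    o=arm.get_obs();R=np.array(o['orientation']);return (R.T@(np.array(P)-o['tool_pos'])).round(4)
```

Run:
```python
from h import *
c=load('wrist');g=cv2.cvtColor(c['frame'],cv2.COLOR_RGB2GRAY)[160:230,205:275]
H=cv2.HoughCircles(cv2.resize(g,None,fx=4,fy=4,interpolation=cv2.INTER_CUBIC),cv2.HOUGH_GRADIENT,1,200,param1=80,param2=15,minRadius=45,maxRadius=80)
H2=cv2.HoughCircles(cv2.resize(g,None,fx=4,fy=4,interpolation=cv2.INTER_CUBIC),cv2.HOUGH_GRADIENT,1,200,param1=80,param2=15,minRadius=85,maxRadius=125)
for h,z in ((H,.0274),(H2,.018)):
    if h is None: continue
    u,v,r=h[0,0]/4; u+=205-.4;v+=160-.4; print(u,v,r,onz(c,(u,v),z))
P=onz(c,(238,199),.0274);print(P,togo([P[0],P[1],.1]),togo([P[0],P[1],.0215]))
```

```text
242.725 184.725 18.725 [0.65322699 0.03505982 0.0274    ]
240.475 190.725 24.725 [0.66097379 0.03507441 0.018     ]
[0.66550076 0.03541447 0.0274    ] [-0.0012 -0.0272  0.065 ] [-0.0011 -0.0272  0.1435]
```

In the tool's units: 0.08 m is 8, -0.027 m is -2.7.

Emit:
{"fn": "drive_effector", "kwargs": {"increments": "-0.1,-2.7,5,0,0,0\n-0.1,-2.7,8,0,0,0\n-0.1,-2.7,8,0,0,0\n-0.1,-2.7,8,0,0,0\n-0.1,-2.7,8,0,0,0", "jaw": 0.6}}

```text
clock: 2.7
tool_pos: [0.6668, 0.0353, 0.0868]
orientation: [[-0.935, -0.354, 0.004], [-0.354, 0.935, -0.0], [-0.004, -0.002, -1.0]]
force: [0.8, -0.1, -0.3]
finger_gap: 0.596
grip_force: 0.0
```

Run:
```python
from h import *
c=shot('wrist','w2.png');f=c['frame'].astype(int)
p=proj(c,[.6655,.0354,.0274])[0];print(p)
u0,v0=(p-30).astype(int)
m=((f.max(2)-f.min(2)<25)&(f.sum(2)>0)).astype(np.uint8)
crop=c['frame'][v0:v0+60,u0:u0+60,::-1];cv2.imwrite('pics/w2c.png',cv2.resize(crop,(480,480),interpolation=cv2.INTER_CUBIC));print(u0,v0)
```

```text
[273.39763308 230.64430316]
243 200
```

View pics/w2c.png

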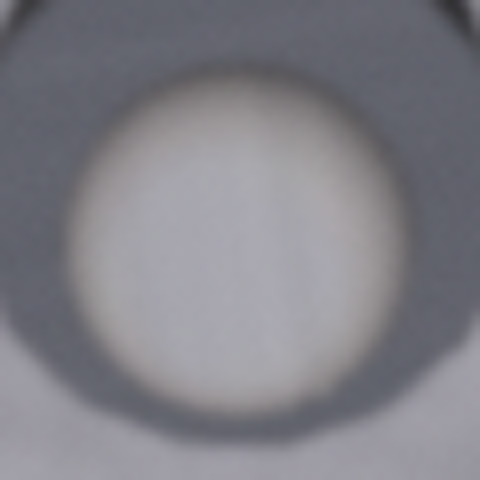

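The ball centre in the crop is at (238,243), which is pixel (272.6,230.3) in the full picture. That is within a pixel of the prediction, so I'll go down.

In the tool's units: 0.06 m is 6, 0.05 m is 5.

Emit:
{"fn": "drive_effector", "kwargs": {"increments": "0,0,3,0,0,0\n0,0,5,0,0,0\n0,0,6,0,0,0\n0,0,6,0,0,0\n0,0,6,0,0,0"}}

```text
clock: 3.25
tool_pos: [0.6666, 0.0348, 0.0254]
orientation: [[-0.935, -0.354, 0.002], [-0.354, 0.935, -0.0], [-0.002, -0.001, -1.0]]
force: [-0.0, -1.2, -1.3]
finger_gap: 0.598
grip_force: 0.0
```

```bash
python3 -c "
from h import *;print(togo([.6655,.0354,.0215]))"
```

```text
[0.0008 0.0009 0.0039]
```

In the tool's units: 0.004 m is 0.4, 0.001 m is 0.1.

Emit:
{"fn": "drive_effector", "kwargs": {"increments": "0.1,0.1,0.4,0,0,0\n0.1,0.1,0.4,0,0,0"}}

```text
clock: 3.45
tool_pos: [0.6645, 0.0355, 0.0202]
orientation: [[-0.935, -0.353, 0.0], [-0.353, 0.935, -0.0], [-0.0, -0.0, -1.0]]
force: [0.6, -0.6, -0.4]
finger_gap: 0.602
grip_force: 0.0
```

Emit:
{"fn": "drive_effector", "kwargs": {"increments": "0,0,0,0,0,0\n0,0,0,0,0,0\n0,0,0,0,0,0\n0,0,0,0,0,0\n0,0,0,0,0,0\n0,0,0,0,0,0\n0,0,0,0,0,0\n0,0,0,0,0,0", "jaw": 0.0}}

```text
clock: 4.25
tool_pos: [0.6646, 0.0353, 0.0199]
orientation: [[-0.935, -0.353, 0.0], [-0.353, 0.935, -0.0], [-0.0, -0.0, -1.0]]
force: [1.3, -1.6, 0.7]
finger_gap: 0.277
grip_force: 30.0
```

Emit:
{"fn": "drive_effector", "kwargs": {"increments": "0,0,-0.5,0,0,0\n0,0,-2,0,0,0\n0,0,-5,0,0,0\n0,0,-9,0,0,0\n0,0,-12,0,0,0\n0,0,-12,0,0,0\n0,0,-12,0,0,0"}}

```text
clock: 4.95
tool_pos: [0.6645, 0.0355, 0.1405]
orientation: [[-0.935, -0.353, 0.001], [-0.353, 0.935, -0.0], [-0.001, -0.0, -1.0]]
force: [1.1, -0.2, -1.4]
finger_gap: 0.276
grip_force: 30.0
```

Run:
```python
from h import *
o=arm.get_obs();p=o['tool_pos']
c=shot('scene');s=shot('side')
# gauge now bare / ball in fingers?
out=[]
for cc,P in ((c,[.6655,.0354,.02]),(c,p),(s,[.6655,.0354,.02]),(s,p)):
    u,v=proj(cc,P)[0].astype(int);out.append(cv2.resize(cc['frame'][v-30:v+30,u-30:u+30,::-1],(390,290)))
cv2.imwrite('pics/lift.png',np.vstack([np.hstack(out[:2]),np.hstack(out[2:])]))
```

```text
(no output)
```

View pics/lift.png

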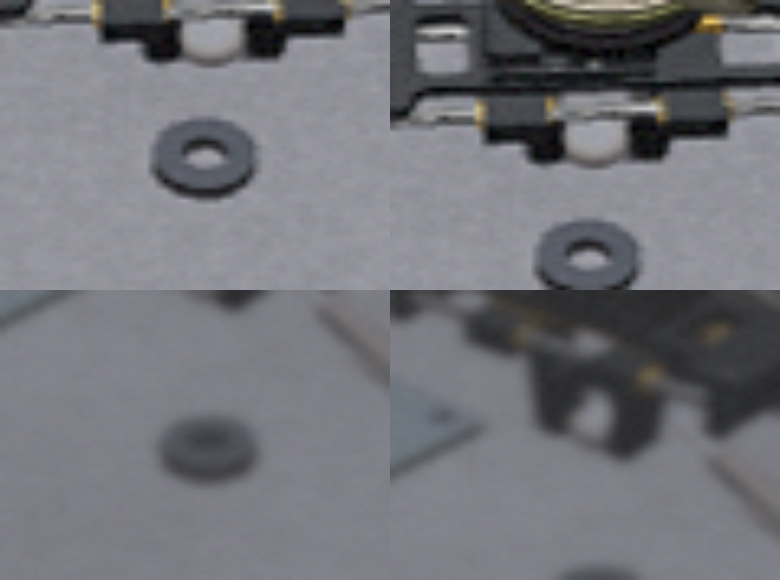

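The ball is between the fingers and the gauge is left bare. Next I move over the pocket and look with the wrist camera.

In the tool's units: 0.171 m is 17.1, -0.175 m is -17.5.

Emit:
{"fn": "drive_effector", "kwargs": {"increments": "17.1,-17.5,0,0,0,0\n17.1,-17.5,0,0,0,0\n17.1,-17.5,0,0,0,0\n17.1,-17.5,0,0,0,0\n17.1,-17.5,0,0,0,0\n17.1,-17.5,0,0,0,0\n17.1,-17.5,0,0,0,0\n17.1,-17.5,0,0,0,0"}}

```text
clock: 5.85
tool_pos: [0.5665, -0.1877, 0.1391]
orientation: [[-0.935, -0.354, -0.001], [-0.354, 0.935, 0.001], [0.001, 0.001, -1.0]]
force: [0.8, 0.7, -1.3]
finger_gap: 0.274
grip_force: 30.0
```

Run:
```python
from h import *
c=shot('wrist','w3.png')
print(proj(c,[[.5663,-.189,.0115],[.441,-.236,.04]]))
print(arm.get_obs()['tool_pos'])
```

```text
[[270.74492989 200.32738483]
 [271.06654237  -1.44039335]]
[ 0.56668961 -0.18750427  0.13924807]
```

View pics/w3.png

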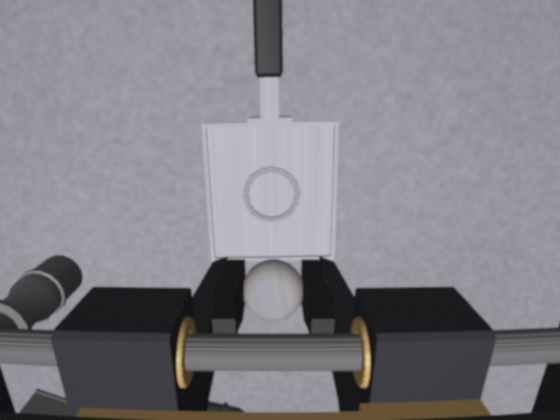

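The pocket ring is centred at (271.5,193.5), the pan's corners are at (203,124), (338,122), (211,258) and (334,257), the handle runs up along column 268, and the held ball is at (274,291).

Run:
```python
from h import *
c=load('wrist')
p=onz(c,(271.5,193.5),.0115);print('pocket',p)
Q=[onz(c,u,.011) for u in [(203,124),(338,122),(211,258),(334,257)]];q=np.array(Q);print(q.round(4),'mean',q.mean(0))
d=q[2:].mean(0)-q[:2].mean(0);print('yaw',np.degrees(np.arctan2(d[1],d[0])),np.linalg.norm(d))
e=q[[1,3]].mean(0)-q[[0,2]].mean(0);print('yaw-y',np.degrees(np.arctan2(e[1],e[0]))-90)
a,b=onz(c,(267.8,40),.04),onz(c,(268.4,74),.04);d=p-onz(c,(267.8,0),.04);print('handle',np.degrees(np.arctan2(d[1],d[0])))
t=arm.get_obs()['tool_pos'];B=onz(c,(274,291),t[2]+.0075);print('ball-tcp',B-t)
print(togo([.5663,-.189,.0175]),togo([p[0],p[1],.0175]))
```

```text
pocket [ 0.56105217 -0.19036701  0.0115    ]
[[ 0.53   -0.2552  0.011 ]
 [ 0.4941 -0.1642  0.011 ]
 [ 0.6287 -0.217   0.011 ]
 [ 0.5928 -0.1245  0.011 ]] mean [ 0.56138955 -0.19022082  0.011     ]
yaw 21.548013815390718 0.1061097030052594
yaw-y 21.411232258775016
handle 21.692652891728773
ball-tcp [7.89115656e-05 6.72785600e-04 7.50000000e-03]
[ 0.0008 -0.0014  0.1217] [ 0.0062 -0.0008  0.1218]
```

In the tool's units: 0.005 m is 0.5, -0.001 m is -0.1.

Emit:
{"fn": "drive_effector", "kwargs": {"increments": "0.5,-0.1,4,0,0,0\n0.5,-0.1,8,0,0,0\n0.5,-0.1,10.5,0,0,0\n0.5,-0.1,11.5,0,0,0\n0.5,-0.1,11.5,0,0,0\n0.5,-0.1,11.5,0,0,0"}}

```text
clock: 6.5
tool_pos: [0.563, -0.1914, 0.026]
orientation: [[-0.935, -0.354, 0.002], [-0.354, 0.935, -0.001], [-0.001, -0.002, -1.0]]
force: [-0.5, 0.6, -0.2]
finger_gap: 0.278
grip_force: 30.0
```

```bash
python3 -c "
from h import *
print(togo([.562,-.190,.0155]))"
```

```text
[0.0004 0.0017 0.0105]
```

In the tool's units: 0.009 m is 0.9, 0.005 m is 0.5.

Emit:
{"fn": "drive_effector", "kwargs": {"increments": "0,0.1,0.5,0,0,0\n0,0.1,0.9,0,0,0\n0,0.1,0.9,0,0,0\n0,0.1,0.9,0,0,0"}}

```text
clock: 6.9
tool_pos: [0.5618, -0.1906, 0.0159]
orientation: [[-0.935, -0.353, 0.0], [-0.353, 0.935, -0.0], [-0.0, -0.0, -1.0]]
force: [0.5, 0.5, -0.2]
finger_gap: 0.277
grip_force: 30.0
```

Run:
```python
from h import *
c=shot('wrist','w4.png')
u,v=proj(c,[.562,-.190,.02])[0];print(u,v,togo([.562,-.190,.0155]))
```

```text
273.35531091804944 286.4958746112054 [-0.0004  0.0005  0.0005]
```

View pics/w4.png

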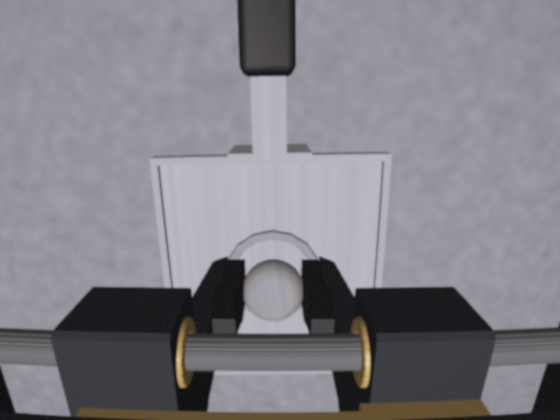

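The ball at (274,291) is centred between the fingers. The rim's near-handle edge is at about row 234 and column 272, so I'll check the offset before letting go.

Run:
```python
from h import *
c=load('wrist');e=onz(c,(272,234),.0115);d=np.array([.932,.362]);print('pocket from rim',e[:2]+.020*d, 'pan from near edge',onz(c,(271,156),.011)[:2]+.055*d)
```

```text
pocket from rim [ 0.56146699 -0.19062964] pan from near edge [ 0.56277393 -0.19021156]
```

Centred to within about 1 mm, so I'll release and rise.

Emit:
{"fn": "drive_effector", "kwargs": {"increments": "0,0,0,0,0,0\n0,0,0,0,0,0\n0,0,0,0,0,0\n0,0,0,0,0,0\n0,0,0,0,0,0\n0,0,0,0,0,0", "jaw": 0.55}}

```text
clock: 7.55
tool_pos: [0.5617, -0.1906, 0.0158]
orientation: [[-0.935, -0.353, 0.0], [-0.353, 0.935, -0.0], [-0.0, -0.0, -1.0]]
force: [0.2, 0.1, 0.1]
finger_gap: 0.552
grip_force: 0.0
```

Emit:
{"fn": "drive_effector", "kwargs": {"increments": "0,0,-2,0,0,0\n0,0,-5,0,0,0\n0,0,-10,0,0,0\n0,0,-12,0,0,0\n0,0,-12,0,0,0\n0,0,-12,0,0,0"}}

```text
clock: 8.15
tool_pos: [0.5614, -0.1904, 0.135]
orientation: [[-0.935, -0.353, -0.001], [-0.353, 0.935, 0.0], [0.001, 0.001, -1.0]]
force: [-0.2, 0.3, -0.4]
finger_gap: 0.548
grip_force: 0.0
```

Run:
```python
from h import *
c=shot('wrist','w5.png')
print(proj(c,[.562,-.190,.021]))
d=np.array([.931,.366])
g=np.array([.562,-.190])-.135*d;print(g,togo([*g,.10]))
```

```text
[[272.48411392 207.12039885]]
[ 0.436315 -0.23941 ] [ 0.1341 -0.002   0.0345]
```

View pics/w5.png

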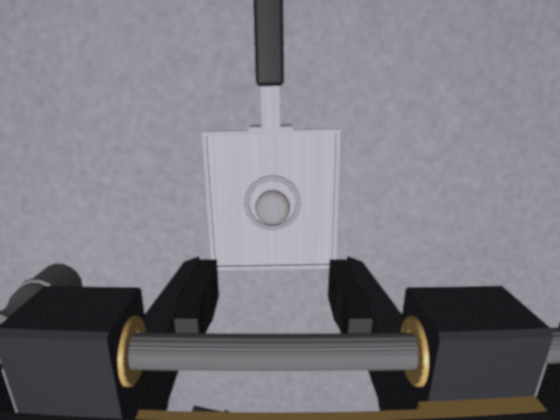

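The ball lies in the pocket at about (272,207) and the tray has not shifted. The grip force is fixed at 30 N, so I'll hold the handle 100 mm from the pocket, closer to the centre of mass. I'll also lean the tool back 0.2 rad to clear the camera head.

```bash
python3 -c "
from h import *
print(togo([.4724,-.2252,.07]))"
```

```text
[ 0.0953 -0.0015  0.0644]
```

Emit:
{"fn": "drive_effector", "kwargs": {"increments": "5,0,0,0,-0.1,-0.014\n9.5,-0.15,1,0,-0.2,-0.014\n9.5,-0.15,4,0,-0.2,-0.014\n9.5,-0.15,6.4,0,-0.2,-0.014\n9.5,-0.15,6.4,0,-0.2,-0.014\n9.5,-0.15,6.4,0,-0.2,-0.014"}}

```text
clock: 8.8
tool_pos: [0.4733, -0.2252, 0.0714]
orientation: [[-0.912, -0.367, 0.184], [-0.359, 0.93, 0.073], [-0.198, 0.0, -0.98]]
force: [0.9, -0.8, 0.6]
finger_gap: 0.552
grip_force: 0.0
```

Run:
```python
from h import *
c=shot('wrist','w6.png');print(togo([.4724,-.2252,.0104]))
m=(c['frame'].max(2)<75).astype(np.uint8)
for v in range(60,250,30): 
    x=np.where(m[v,150:400])[0]+150; print(v,x.min() if len(x) else None,x.max() if len(x) else None)
d=np.array([.931,.366]);P=[[.562-s*d[0],-.19-s*d[1],.04] for s in (.1,.135,.18)];print(proj(c,P))
```

```text
[0.0134 0.0008 0.0602]
60 250 290
90 251 290
120 252 289
150 253 289
180 254 288
210 255 287
240 256 287
[[272.93595403 234.03987231]
 [273.02766184 169.58458134]
 [273.17280229  66.84591755]]
```

Emit:
{"fn": "drive_effector", "kwargs": {"increments": "0.6,0,3,0,0,0\n1.1,0,5,0,0,0\n1.3,0,5.9,0,0,0\n1.3,0,5.9,0,0,0\n1.3,0,5.9,0,0,0"}}

```text
clock: 9.35
tool_pos: [0.4775, -0.2234, 0.0145]
orientation: [[-0.916, -0.36, 0.177], [-0.355, 0.933, 0.064], [-0.189, -0.004, -0.982]]
force: [0.2, 0.1, -0.1]
finger_gap: 0.55
grip_force: 0.0
```

```bash
python3 -c "
from h import *
print(togo([.4724,-.2252,.0104]))"
```

```text
[0.0061 0.0002 0.003 ]
```

Emit:
{"fn": "drive_effector", "kwargs": {"increments": "0,0,0,0,0,0\n0,0,0,0,0,0"}}

```text
clock: 9.55
tool_pos: [0.4773, -0.2234, 0.0143]
orientation: [[-0.916, -0.36, 0.177], [-0.354, 0.933, 0.064], [-0.188, -0.004, -0.982]]
force: [0.2, 0.3, 0.5]
finger_gap: 0.549
grip_force: 0.0
```

```bash
python3 -c "
from h import *
print(togo([.4724,-.2252,.0104]))"
```

```text
[0.0058 0.0001 0.0028]
```

Emit:
{"fn": "drive_effector", "kwargs": {"increments": "0.6,0,0.3,0,0,0\n0.6,0,0.3,0,0,0\n0.6,0,0.3,0,0,0"}}

```text
clock: 9.85
tool_pos: [0.4736, -0.2239, 0.0102]
orientation: [[-0.918, -0.357, 0.172], [-0.352, 0.934, 0.063], [-0.183, -0.003, -0.983]]
force: [-0.2, 0.3, -0.6]
finger_gap: 0.551
grip_force: 0.0
```

```bash
python3 -c "
from h import *
print(togo([.4724,-.2252,.0104]),arm.get_obs()['joints'])"
```

```text
[ 0.0015 -0.0008 -0.0005] [-0.74541856  0.56863401  1.82238653  0.26145226  0.68185562 -2.87979378]
```

Emit:
{"fn": "drive_effector", "kwargs": {"increments": "0.1,-0.1,0,0,0.03,0.02\n0.1,-0.1,0,0,0.03,0.02\n0.1,-0.1,0,0,0.03,0.02"}}

```text
clock: 10.15
tool_pos: [0.4732, -0.2251, 0.01]
orientation: [[-0.929, -0.34, 0.145], [-0.336, 0.941, 0.052], [-0.155, -0.0, -0.988]]
force: [0.2, -0.1, -0.0]
finger_gap: 0.551
grip_force: 0.0
```

```bash
python3 -c "
from h import *
print(togo([.4724,-.2252,.0104]),arm.get_obs()['joints'])"
```

```text
[ 0.0007  0.0001 -0.0005] [-0.73448273  0.57408521  1.80732773  0.21388491  0.69792643 -2.81181862]
```

Emit:
{"fn": "drive_effector", "kwargs": {"increments": "0,0,0,0,0,0\n0,0,0,0,0,0\n0,0,0,0,0,0\n0,0,0,0,0,0\n0,0,0,0,0,0\n0,0,0,0,0,0\n0,0,0,0,0,0\n0,0,0,0,0,0", "jaw": 0.0}}

```text
clock: 10.95
tool_pos: [0.4731, -0.2252, 0.01]
orientation: [[-0.93, -0.339, 0.145], [-0.335, 0.941, 0.052], [-0.154, -0.0, -0.988]]
force: [0.6, -1.0, 0.3]
finger_gap: 0.203
grip_force: 29.9
```

Run:
```python
from h import *
c=shot('wrist','w7.png')
s=shot('scene')
R=np.array(arm.get_obs()['orientation']);print('up 0.03 in tool:',(R.T@[0,0,.03]).round(4))
u,v=proj(s,[.55,-.19,.02])[0].astype(int)
cv2.imwrite('pics/g.png',np.hstack([cv2.resize(c['frame'][...,::-1],(400,300)),cv2.resize(s['frame'][v-45:v+45,u-60:u+60,::-1],(400,300))]))
```

```text
up 0.03 in tool: [-0.0046 -0.     -0.0296]
```

View pics/g.png

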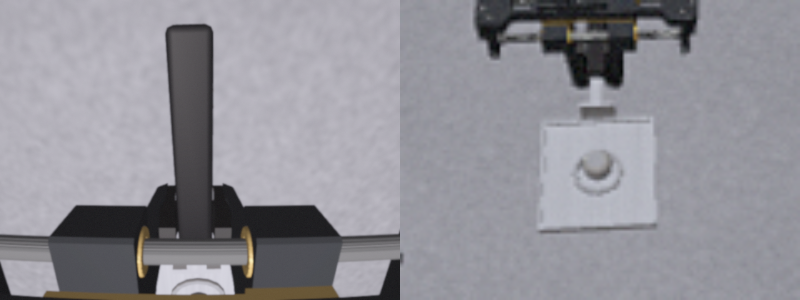

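The handle is gripped and the ball sits in the pocket. Lifting gently.

Emit:
{"fn": "drive_effector", "kwargs": {"increments": "-0.05,0,-0.3,0,0,0\n-0.15,0,-1,0,0,0\n-0.3,0,-2,0,0,0\n-0.5,0,-3.2,0,0,0\n-0.75,0,-4.8,0,0,0\n-1,0,-6.5,0,0,0\n-1.2,0,-7.9,0,0,0\n-1.3,0,-8.5,0,0,0"}}

```text
clock: 11.85
tool_pos: [0.4733, -0.2256, 0.0981]
orientation: [[-0.929, -0.339, 0.147], [-0.335, 0.941, 0.05], [-0.155, -0.003, -0.988]]
force: [-0.6, -0.4, -3.2]
finger_gap: 0.198
grip_force: 29.8
```

Add to h.py:
```python
def pan():
    """pan centroid from white blob in both fixed views, triangulated, and expected pocket from the tool"""
    o=arm.get_obs();R=np.array(o['orientation']);g=o['tool_pos']-.019*R[:,2]
    y=R[:,1];x=np.cross(y,[0,0,1]);x/=np.linalg.norm(x)
    e=g+.1*x-[0,0,.018];cs=[];uv=[]   # pan surface middle if level
    for n in ('scene','side'):
        c=shot(n);f=c['frame'].astype(int);u0,v0=proj(c,e)[0];k=45
        a,b=int(u0)-k,int(v0)-k;w=f[b:b+2*k,a:a+2*k]
        t,_=cv2.threshold(w.mean(2).astype(np.uint8),0,255,cv2.THRESH_OTSU)
        g0=cv2.cvtColor(w.astype(np.uint8),cv2.COLOR_RGB2GRAY)
        thr=np.percentile(g0,50)+14
        m=cv2.morphologyEx((g0>thr).astype(np.uint8),cv2.MORPH_OPEN,np.ones((7,7)))
        m=cv2.morphologyEx(m,cv2.MORPH_CLOSE,np.ones((9,9)))
        N,L,S,C=cv2.connectedComponentsWithStats(m);i=1+np.argmax(S[1:,4])
        q=cv2.convexHull(cv2.findContours((L==i).astype(np.uint8),0,1)[0][0]);M=cv2.moments(q)
        p=np.array([M['m10']/M['m00']+a,M['m01']/M['m00']+b]);print(n,'exp',(u0.round(1),v0.round(1)),'got',p.round(1),'area',M['m00'],'exp area',cv2.contourArea(cv2.convexHull(np.float32(proj(c,[e+sx*.055*x+sy*.05*y for sx in(-1,1) for sy in(-1,1)])))))
        cs.append(c);uv.append(p)
    T=tri(cs,uv);print('expected',e.round(4),'found',T.round(4),'diff',(T-e).round(4))
```

```bash
python3 -c "
from h import *
pan()
o=arm.get_obs();print(o['force'],o['moment'],o['joints'])"
```

```text
scene exp (np.float64(223.5), np.float64(210.5)) got [224.6 211.6] area 1059.0 exp area 1228.172166418517
side exp (np.float64(305.9), np.float64(261.6)) got [314.2 255.1] area 499.0 exp area 1427.5320640066639
expected [ 0.5646 -0.1927  0.0989] found [ 0.5815 -0.1887  0.1128] diff [0.0169 0.0039 0.0139]
[ 0.56552168  0.39146839 -4.20957683] [-0.01346241  0.34636084 -0.02937574] [-0.73480861  0.42303297  1.75728969  0.17509801  0.89364819 -2.75693764]
```

Add to h.py:
```python
def hand(im=None):
    """handle outline in wrist view: end row, edge columns at rows 60,120,180"""
    if im is None: im=shot('wrist')['frame']
    g=cv2.GaussianBlur(cv2.cvtColor(im,cv2.COLOR_RGB2GRAY),(3,3),0).astype(int)
    r=[]
    col=g[5:120,262];r.append(5+int(np.argmin(np.diff(col))))
    for v in (60,120,180):
        x=np.diff(g[v,200:340]);r.append((200+int(np.argmin(x)),200+int(np.argmax(x))))
    return r
```

```bash
python3 -c "
from h import *
print(hand(cv2.cvtColor(cv2.imread('pics/w7.png'),cv2.COLOR_BGR2RGB)),hand())"
```

```text
[33, (231, 297), (235, 297), (239, 297)] [33, (233, 300), (236, 299), (240, 298)]
```

No sag: the handle end stays at row 33 and the force of about 3.3 N matches the tray plus ball. Now I rise to inspection height, then traverse at about 0.1 m/s.

The rows are not in the units I measure in: shifts go in cm. I convert before sending: -0.075 m is -7.5, -0.06 m is -6.

Emit:
{"fn": "drive_effector", "kwargs": {"increments": "-0.08,0,-0.5,0,0,0\n-0.23,0,-1.5,0,0,0\n-0.45,0,-2.9,0,0,0\n-0.7,0,-4.5,0,0,0\n-0.93,0,-6,0,0,0\n-1.16,0,-7.5,0,0,0\n-1.38,0,-8.9,0,0,0\n-1.5,0,-9.6,0,0,0"}}

```text
clock: 12.8
tool_pos: [0.4732, -0.2254, 0.1947]
orientation: [[-0.929, -0.339, 0.146], [-0.335, 0.941, 0.051], [-0.155, -0.002, -0.988]]
force: [-0.2, 0.4, -2.8]
finger_gap: 0.201
grip_force: 29.8
```

```bash
python3 -c "
from h import *
print(togo([.5177,.2291,.1952]),arm.get_obs()['joints'],hand())"
```

```text
[-0.1938  0.4125  0.0291] [-0.73471867  0.2960141   1.6488407   0.15093194  1.12618557 -2.71177806] [33, (233, 300), (236, 299), (240, 298)]
```

In the tool's units: 0.072 m is 7.2, 0.061 m is 6.1.

Emit:
{"fn": "drive_effector", "kwargs": {"increments": "-0.13,0.27,0.02,0,0,0\n-0.38,0.8,0.06,0,0,0\n-0.76,1.6,0.11,0,0,0\n-1.25,2.66,0.19,0,0,0\n-1.78,3.8,0.27,0,0,0\n-2.35,5,0.35,0,0,0\n-2.87,6.1,0.43,0,0,0\n-3.38,7.2,0.51,0,0,0"}}

```text
clock: 13.65
tool_pos: [0.4808, -0.1447, 0.1934]
orientation: [[-0.929, -0.339, 0.145], [-0.335, 0.941, 0.052], [-0.154, -0.0, -0.988]]
force: [0.7, -0.6, -3.6]
finger_gap: 0.198
grip_force: 29.8
```

Emit:
{"fn": "drive_effector", "kwargs": {"increments": "-0.56,1.2,0.08,0,0,0\n-1.13,2.4,0.17,0,0,0\n-1.69,3.6,0.25,0,0,0\n-2.26,4.8,0.34,0,0,0\n-2.82,6,0.42,0,0,0\n-3.38,7.2,0.51,0,0,0\n-3.95,8.4,0.59,0,0,0\n-4.51,9.6,0.68,0,0,0"}}

```text
clock: 14.45
tool_pos: [0.4911, -0.039, 0.1935]
orientation: [[-0.93, -0.339, 0.145], [-0.335, 0.941, 0.052], [-0.154, -0.0, -0.988]]
force: [-0.4, -0.7, -3.2]
finger_gap: 0.197
grip_force: 29.8
```

Emit:
{"fn": "drive_effector", "kwargs": {"increments": "-0.56,1.2,0.08,0,0,0\n-1.13,2.4,0.17,0,0,0\n-1.69,3.6,0.25,0,0,0\n-2.26,4.8,0.34,0,0,0\n-2.82,6,0.42,0,0,0\n-3.38,7.2,0.51,0,0,0\n-3.85,8.2,0.58,0,0,0\n-4.09,8.7,0.61,0,0,0"}}

```text
clock: 15.25
tool_pos: [0.5004, 0.0569, 0.1938]
orientation: [[-0.929, -0.34, 0.145], [-0.336, 0.94, 0.052], [-0.154, 0.0, -0.988]]
force: [-0.3, -0.3, -2.3]
finger_gap: 0.202
grip_force: 29.8
```

```bash
python3 -c "
from h import *
print(togo([.5177,.2291,.1952]),arm.get_obs()['joints'],hand());pan()"
```

```text
[-0.0741  0.156   0.0101] [-0.15762812  0.23095298  1.73743836  0.08647354  1.03939219 -2.11404096] [33, (233, 300), (237, 303), (240, 298)]
scene exp (np.float64(323.8), np.float64(227.3)) got [324.9 228.7] area 1490.0 exp area 1624.120034635067
side exp (np.float64(258.2), np.float64(165.2)) got [271.6 163.9] area 146.0 exp area 952.937659741845
expected [0.5917 0.0901 0.1946] found [0.6133 0.084  0.2025] diff [ 0.0216 -0.006   0.008 ]
```

Emit:
{"fn": "drive_effector", "kwargs": {"increments": "-0.13,0.27,0.02,0,0,0\n-0.38,0.8,0.05,0,0,0\n-0.76,1.6,0.1,0,0,0\n-1.25,2.64,0.17,0,0,0\n-1.78,3.75,0.24,0,0,0\n-2.35,4.95,0.32,0,0,0\n-2.85,6,0.39,0,0,0\n-3.35,7.05,0.46,0,0,0"}}

```text
clock: 16.2
tool_pos: [0.5083, 0.1348, 0.1944]
orientation: [[-0.929, -0.339, 0.145], [-0.335, 0.941, 0.052], [-0.154, -0.0, -0.988]]
force: [-0.3, -0.1, -2.5]
finger_gap: 0.202
grip_force: 29.8
```

Emit:
{"fn": "drive_effector", "kwargs": {"increments": "-0.48,1,0.07,0,0,0\n-0.95,2,0.13,0,0,0\n-1.43,3,0.2,0,0,0\n-1.9,4,0.26,0,0,0\n-2.38,5,0.32,0,0,0\n-2.76,5.8,0.37,0,0,0\n-3.04,6.4,0.41,0,0,0\n-3.14,6.6,0.43,0,0,0"}}

```text
clock: 17.0
tool_pos: [0.5158, 0.207, 0.1949]
orientation: [[-0.929, -0.34, 0.145], [-0.336, 0.941, 0.052], [-0.154, -0.0, -0.988]]
force: [0.2, -0.3, -4.9]
finger_gap: 0.203
grip_force: 29.8
```

Emit:
{"fn": "drive_effector", "kwargs": {"increments": "0,0,0,0,0,0\n0,0,0,0,0,0\n0,0,0,0,0,0\n0,0,0,0,0,0"}}

```text
clock: 17.4
tool_pos: [0.5158, 0.2061, 0.195]
orientation: [[-0.93, -0.339, 0.145], [-0.335, 0.941, 0.052], [-0.154, -0.0, -0.988]]
force: [0.1, -0.4, -3.4]
finger_gap: 0.199
grip_force: 29.8
```

```bash
python3 -c "
from h import *
print(togo([.5177,.2291,.1952]),arm.get_obs()['joints'],hand());pan()"
```

```text
[-0.0095  0.021   0.0013] [ 0.15602515  0.3374003   1.59057891  0.03310317  1.0619725  -1.7742126 ] [33, (233, 300), (237, 299), (240, 298)]
scene exp (np.float64(384.2), np.float64(249.2)) got [383.6 251.9] area 1507.5 exp area 1800.4118316071108
side exp (np.float64(238.1), np.float64(135.6)) got [260.9 141.8] area 2399.5 exp area 763.3920354546281
expected [0.6071 0.2391 0.1958] found [0.6396 0.2178 0.1926] diff [ 0.0324 -0.0212 -0.0032]
```

Emit:
{"fn": "drive_effector", "kwargs": {"increments": "-0.1,0.2,0,0,0,0\n-0.28,0.6,0.03,0,0,0\n-0.5,1.1,0.06,0,0,0\n-0.73,1.6,0.1,0,0,0\n-0.88,1.95,0.12,0,0,0\n-0.95,2.1,0.13,0,0,0\n-0.95,2.1,0.13,0,0,0\n-0.95,2.1,0.13,0,0,0"}}

```text
clock: 18.35
tool_pos: [0.5176, 0.2293, 0.1951]
orientation: [[-0.93, -0.339, 0.145], [-0.335, 0.941, 0.052], [-0.154, -0.0, -0.988]]
force: [0.1, -0.6, -3.7]
finger_gap: 0.196
grip_force: 29.8
```

Emit:
{"fn": "drive_effector", "kwargs": {"increments": "0,0,0,0,0,0\n0,0,0,0,0,0\n0,0,0,0,0,0\n0,0,0,0,0,0\n0,0,0,0,0,0\n0,0,0,0,0,0"}}

```text
clock: 18.95
tool_pos: [0.5177, 0.2294, 0.1952]
orientation: [[-0.93, -0.339, 0.145], [-0.335, 0.941, 0.052], [-0.154, -0.0, -0.988]]
force: [0.2, 0.0, -4.0]
finger_gap: 0.201
grip_force: 29.8
```

Run:
```python
from h import *
print(togo([.5177,.2291,.1952]),hand())
o=arm.get_obs();R=np.array(o['orientation']);g=o['tool_pos']-.019*R[:,2];b=g+.1*np.array([.941,.339,0])-[0,0,.008];print('ball expected',b.round(4))
for n in('scene','side'):
    c=shot(n);u,v=proj(c,b)[0];print(n,u.round(1),v.round(1),'lens pt',proj(c,[.610,.262,.297]).round(1))
    u,v=int(round(u)),int(round(v));G=cv2.cvtColor(c['frame'],cv2.COLOR_RGB2GRAY)[v-12:v+13,u-12:u+13];print('\n'.join(''.join('%4d'%x for x in r[::1]) for r in G))
```

```text
[ 0.     -0.0003 -0.    ] [33, (233, 300), (237, 299), (240, 298)]
ball expected [0.609  0.2623 0.2059]
scene 395.0 250.5 lens pt [[403.6 230.3]]
 186 183 183 185 184 184 183 186 195 159  68  12   5   2  11  20   0  19  45  51  52  52  54  54  48
 184 185 180 185 186 183 182 182 190 195 156  73  25   1  11  11  16  22  12  20   7  22  19  33  35
 183 183 182 185 186 184 182 182 185 186 190 167 102  44   4   0  20  10   1   9  11  16  16   6  14
 183 184 182 182 184 183 184 183 181 184 182 189 180 139  89  38   6   4  12  11  13  18  11   3  16
 183 185 182 183 186 184 183 182 180 183 181 181 189 199 183 140 101  81  45  13  17   0   3   1   0
 184 182 183 183 184 186 183 181 181 184 181 180 184 188 191 1
[... 3823 characters left out ...]
48  46  46  46  44  47  49  46  47  54  63  81  96 114 129 138 144 152 154 159 161 161 160 160
  50  46  46  45  47  44  44  47  48  52  71  94 115 127 136 143 151 156 158 160 159 162 160 159 155
  45  45  46  43  42  45  47  49  59  74 100 125 142 152 155 157 159 159 160 160 161 160 159 155 143
  44  47  48  46  46  44  47  56  75 103 130 146 157 160 162 162 160 161 160 162 159 157 150 136 125
  45  45  45  48  45  46  55  72 102 130 148 158 161 161 163 162 163 162 159 159 153 143 132 123 115
  49  44  45  44  49  56  77 104 130 151 159 161 160 162 163 162 161 160 155 148 140 125 118 113 119
  51  50  45  51  54  74  99 129 148 157 161 162 162 164 162 160 159 154 144 133 122 116 112 118 125
```

Run:
```python
from h import *
cs=[load('scene'),load('side')]
for s in [(237.5,131),(236.5,130.5),(238.5,131)]: print(tri(cs,[(399.3,253.3),s]).round(4))
print(onz(cs[0],(399.3,253.3),.206).round(4),onz(cs[0],(394,253.5),.196).round(4),'pocket exp',[.609,.2623])
```

```text
[0.6135 0.2693 0.1958]
[0.6124 0.2703 0.1963]
[0.6151 0.2683 0.1965]
[0.6132 0.2729 0.206 ] [0.6115 0.2626 0.196 ] pocket exp [0.609, 0.2623]
```

Emit:
{"fn": "drive_effector", "kwargs": {"increments": "0.03,-0.03,-0.08,0,0,0\n0.08,-0.08,-0.2,0,0,0\n0.14,-0.14,-0.35,0,0,0\n0.19,-0.19,-0.48,0,0,0\n0.21,-0.21,-0.54,0,0,0\n0.21,-0.21,-0.54,0,0,0\n0.21,-0.21,-0.54,0,0,0\n0.21,-0.21,-0.54,0,0,0", "quiet": true}}

```text
ok
```

Emit:
{"fn": "drive_effector", "kwargs": {"increments": "0,0,0,0,0,0\n0,0,0,0,0,0\n0,0,0,0,0,0\n0,0,0,0,0,0\n0,0,0,0,0,0\n0,0,0,0,0,0\n0,0,0,0,0,0\n0,0,0,0,0,0", "quiet": true}}

```text
ok
```

Create b.py:
```python
from h import *
c=shot('scene');G=cv2.cvtColor(c['frame'],cv2.COLOR_RGB2GRAY)
w=G[241:268,380:415];m=cv2.morphologyEx((w<168).astype(np.uint8),cv2.MORPH_OPEN,np.ones((5,5)))
N,L,S,C=cv2.connectedComponentsWithStats(m)
print([(S[i].tolist(),(C[i]+[380,241]).round(1).tolist()) for i in range(1,N)])
```

```bash
python3 b.py
```

```text
[([21, 0, 10, 3, 30], [405.5, 242.0]), ([13, 5, 12, 11, 115], [398.3, 251.1])]
```

Emit:
{"fn": "drive_effector", "kwargs": {"increments": "0,0,0,0,0,0\n0,0,0,0,0,0\n0,0,0,0,0,0\n0,0,0,0,0,0\n0,0,0,0,0,0\n0,0,0,0,0,0"}}

```text
clock: 21.35
tool_pos: [0.5156, 0.2264, 0.2002]
orientation: [[-0.93, -0.339, 0.145], [-0.335, 0.941, 0.052], [-0.154, -0.0, -0.988]]
force: [0.8, 1.2, -3.6]
finger_gap: 0.199
grip_force: 29.8
```

```bash
python3 b.py; python3 -c "
from h import *
print(hand())"
```

```text
[([21, 0, 10, 3, 30], [405.5, 242.0]), ([13, 6, 12, 10, 108], [398.3, 251.5])]
[33, (233, 300), (237, 299), (240, 298)]
```

The ball is at rest in the pocket near the lens axis and the tray is level and steady. Handing in.

```bash
python3 -c "
from h import *
print(onz(load('scene'),(398.3,251.3),.211)); print(arm.job_done())"
```

```text
[0.61179437 0.26934055 0.211     ]
the job is handed in; nothing more can be done
None
```

The job is handed in, with no verdict shown: the gripper holds the tray level and still under the ring light, the ball resting in the pocket, by my estimate 8 mm off the lens axis and 86–97 mm below the light.

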